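# Clip the relay module onto the training panel's rail

## Task

Mount the green-fronted relay module on the training panel's steel rail, in the free stretch between the power supply and the terminals, with its orange foot tab on the side away from you like the power supply's. Hook its fixed lip under the rail's near edge first, with the module tilted, then rock it down until the sprung foot clicks under the far edge and the module sits flat on the rail; do not force it, and let go. Leave the two spare modules standing where they are.

Things in the scene. Friction and masses are not known exactly. Their poses are not given: they have to be found in the camera images.
- relay: Module to mount: white housing, green front, 90 mm long (x), 36 mm wide (y, flat parallel sides to grip), 0.1-0.22 kg, standing on its clip parts. Origin: centre of its underside; z up, x from its fixed hook to its sprung foot. Above the origin: flat seat that rests on the rail 10 mm; shoulders (22 mm long at each end) 54 mm; green nose (45 mm long, full width) 68 mm
- relay_lip (a point): Tip of the module's fixed lip, same axes. At x = -15.2 mm, 5.3 mm below the seat. The lip, 2 mm thick, reaches 3.2 mm towards +x from a post (inner face x = -18.2 mm, 4 mm thick, down to the underside). The slot between seat and lip is 3.3 mm high at the post, 4.3 mm at the tip: it takes the rail's edge with the module tilted foot end up 0.2 to 0.45 rad
- relay_seat (a point): Centre of the module's flat seat, 10 mm above its underside; same axes. Fully home it lies on the rail's top plane (35 mm above the table), within 1.5 mm of the rail's centre line. The rail: steel, 300 mm long, 35 mm wide, two flanges 2.3 mm thick, edges 17.5 mm either side of its centre line, overhanging 5.5 mm, 20 mm free below. Lugs at module x = 19.5-24.5 mm guide the foot
- relay_nose (a point): Centre of the top of the module's green nose, 58 mm above the seat; same axes. As the hooked module rocks home about the rail's near edge, the nose swings about 12 mm towards +x while it comes down: rock it in the grip, or push it along that arc (about 8 to 15 N on the foot half) and stop at the click; a push straight down with dry fingertips tends to jam
- relay_foot (a joint): Sprung foot sliding along the module's +x: 0 m when out (free, or clicked home), up to 0.006 m pushed back. Spring: 2.4 N, plus 1.2 N per mm. Its catch reaches in to x = 15 mm, 3.3 mm below the seat; a slippery 63-degree ramp below it rides on the rail's far edge. A hooked module, let go, rests on this ramp tilted about 0.2 rad; pressed down, the foot springs under the edge (click)
- spare_blue: Spare module with a blue front, same shape as the relay module, standing on the table; origin at the centre of its underside. Leave it
- spare_grey: Spare module with a dark grey front, same shape as the relay module, standing on the table; origin at the centre of its underside. Leave it
- mount (a point): Fixed point over the middle of the training panel (white board 190 x 340 x 12 mm), 35 mm above the table, level with the rail's top. y along the rail, x across it away from the robot, z up. Caution: the rail is screwed through cross slots, its centre line lies anywhere from x = -8 to +8 mm, parallel to y: see it or feel for it. Duct 30 mm high at x = 65-91 mm, sockets 6 mm high at x = -80 mm
- supply (a joint): Black power supply on the rail: its centre is at y = 0.100 m + this value from the rail's middle (mount's y). 54 mm wide along the rail, 90 mm long, top 57 mm above the rail; tightly clipped, it bounds the free stretch at +y
- terminals (a joint): Row of grey, blue and green terminals between dark end clamps on the rail: its centre is at y = -0.100 m + this value. 49 mm wide along the rail, 52 mm long, top 42 mm above the rail; tightly clipped, it bounds the free stretch (113 to 175 mm long) at -y

How it is judged:
By the outcome, as a careful person would: the job done as asked, in the order asked, and still so for the second after the job is handed in, with the robot touching nothing.
It also fails if it takes over 51 s, if anything falls off the work surface, if the arm or the gripper's body presses on something with over 40 N, if the wrist force passes 120 N, or if a joint passes its speed limit or range.

## Robot

A 7-joint arm with a two-finger parallel gripper is mounted at the origin on the work surface. World frame = base frame: x ahead of the robot, y to its left, z up, the work surface at z = 0. Lengths are in m, angles in rad, forces in N, time in s.
With the tool pointing down it reaches from about 0.35 to 0.9 m from the base axis. Payload 19.9 kg.
Tool frame: the origin (TCP) lies at the very end of the fingers, on their centre line; the grasp point (between the pads) lies 19 mm behind it (bot.grasp_offset is the distance from the TCP to the grasp point, in m); z points along the fingers, y is the line along which they close (so a half turn about z gives the same grasp; the last joint's range is limited). The gripper opens to 85 mm and grips with 20 to 120 N. Pads are 22 mm wide; open, the fingers measure 114 mm over their backs; the gripper's body (76 mm by 85 mm) begins 54 mm behind the grasp point. The pads swing forward as they close: fully open they stand 13 mm farther back than shut.
Start: joints at [1.224, 0.417, -0.01, 1.614, 0.005, 1.111, -0.053], TCP at [0.188, -0.596, 0.231] pointing down, gripper open.
Joint ranges: [-2.81, 2.81], [-0.39, 2.02], [-1.27, 1.25], [0.06, 2.57], [-1.19, 4.33], [0.19, 2], [-2.82, 2.82]. Speed limits (rad/s): [1.89, 1.89, 2.39, 2.39, 3.01, 3.01, 3.01].

## Interface

Orientations are given as a rotation vector (axis times angle).
In Python, from bench import bot, camrig, ticket, readout gives the robot as it stands (bot), with the cameras (camrig), the job (ticket) and the readings (readout).
- The arm moves only by the shell command python3 inch.py 'ROWS' [FORCE]. ROWS is a JSON list of rows, 1 to 12 of them, each of 7 numbers: a rotation vector rx, ry, rz in shares of 2 rad (1.0 is 2 rad), then dx, dy, dz in fractions of the full range, 1 being 600 mm, then the opening from 0.0 (shut) to 1.0 (fully open); each row shifts and turns the commanded pose from where the row before left it, along the tool's axes as they then stand; what a row does not reach is not made up. A row lasts 1/12 s, in which the tool goes at most 0.0417 m and 0.125 rad, less where a joint would pass 70% of its speed; a pose out of reach is approached as far as the arm can. The fingers move at their own pace and stop on an object; FORCE is the grip in N (left out, the last holds). Time passes only in rows, so rows that do not move let the fingers close. It prints the time, the measured TCP pose, the force, the opening and the grip force at its end. A shift or turn number past 1, either way, is cut back to 1. Input that does not fit is refused with a message, and nothing moves.
- readout.state(): the state, without advancing time (a new reading comes with each control period).
- camrig.camera(name): name is "side" or "top" or "wrist"; returns the picture (480x640x3 uint8, red, green, blue); there is no depth.
- camrig.get_calibration(name): a dict with "K" (3x3 intrinsics, pixels), "camera_from_world" (4x4, takes a point from world to camera coordinates). Camera axes: x right, y up, looking along -z (the intrinsics and any distortion apply to the point x, -y, -z); pixel columns grow to the right and rows downward; lengths in m; the calibration is good to about 2 mm. A picture is of the moment at which its call begins: read the wrist's pose just before it. get_calibration takes no time and is no camera call; for the wrist camera it gives the pose at the moment of the call.
- ticket.sign_off(): hands the job in; it is judged then, once.
The state is a dict: "time_s": time; "q": joint angles; "qd": joint speeds; "tau": joint torques, N m; "tcp_pos": TCP position; "tool_rot": TCP orientation; "ft_force": force on the tool from outside, world axes, zero at the start; "torque": the same for the moment, N m; "grip_width": opening from 0.0 (shut) to 1.0 (fully open); "grasp_force": force on a finger pad.
Only numpy, scipy, OpenCV 4.12 (cv2) and the standard library are available. Lean on these libraries where they do the work, as an engineer would, in place of code of your own. Each camera call takes 0.05 s, during which the arm holds its last target. There are 200 camera calls.

## Working session

There is one attempt and no reset: what is moved stays moved. The work goes in short steps, Python scripts to look and compute and a shell command to move; the robot and the scene stay as the last step left them, time stands still between calls to the robot, and variables do not carry over. Pictures are saved under pics/ and viewed, at most 10 in all, crops included, and the job is handed in when it is done.

```bash
ls; mkdir -p pics
python3 - <<'E'
from bench import bot, camrig, ticket, readout
import cv2,numpy as np
np.set_printoptions(precision=4,suppress=True)
for n in ("side","top"):
    im=camrig.camera(n); cv2.imwrite(f"pics/{n}0.png",im[:,:,::-1]); c=camrig.get_calibration(n); print(n,np.array(c["K"]),np.array(c["camera_from_world"]),[k for k in c])
s=readout.state(); print(s)
E
```

```text
bench.py
inch.py
pics
side [[435.2998   0.     313.3845]
 [  0.     435.2998 243.6449]
 [  0.       0.       1.    ]] [[ 0.8822 -0.4708  0.0023 -0.465 ]
 [ 0.3371  0.6352  0.6949 -0.2252]
 [-0.3286 -0.6123  0.7191 -0.6633]
 [ 0.      0.      0.      1.    ]] ['K', 'camera_from_world']
top [[550.3905   0.     319.0345]
 [  0.     550.3905 241.0914]
 [  0.       0.       1.    ]] [[-0.0184 -0.9998 -0.0051  0.0137]
 [ 0.9943 -0.0189  0.1048 -0.5201]
 [-0.1049 -0.0031  0.9945 -1.1912]
 [ 0.      0.      0.      1.    ]] ['K', 'camera_from_world']
{'time_s': 0.1, 'q': array([ 1.2235,  0.4179, -0.0103,  1.6141,  0.0047,  1.1107, -0.053 ]), 'qd': array([-0.0014, -0.0016,  0.    , -0.0006, -0.0006, -0.    , -0.0019]), 'tau': array([  0.0009, -86.5828,   0.6799, -43.5639,   0.0192,   0.0049,
        -0.    ]), 'tcp_pos': array([ 0.188 , -0.5957,  0.2307]), 'tool_rot': array([-3.1039, -0.4783,  0.0004]), 'ft_force': array([ 0.0916,  0.4444, -0.2996]), 'torque': array([-0.009 ,  0.0193, -0.0017]), 'grasp_force': 0.0, 'grip_width': 1.0024836906516743}
```

View pics/top0.png

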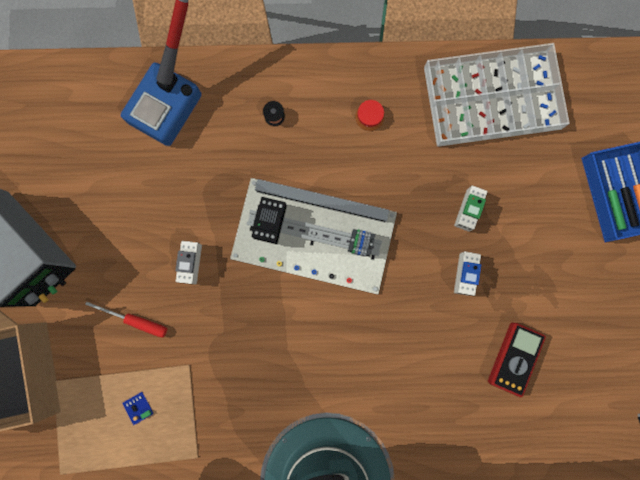

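View pics/side0.png

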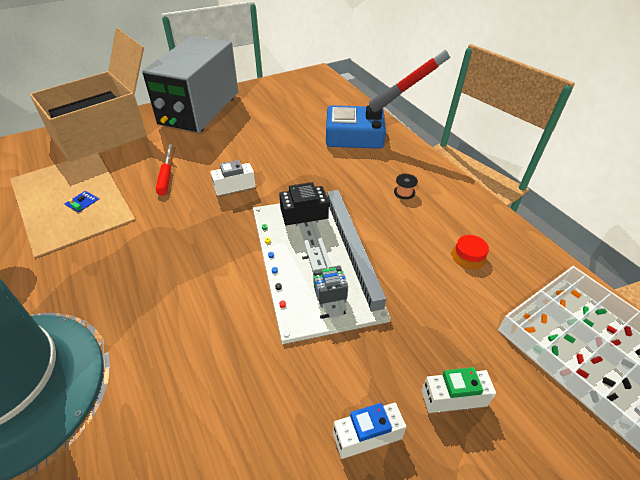

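The top view shows the green relay at about (472,208), blue spare at (468,273), grey spare at (188,262), and the panel at (315,235) turned by about 12°. The supply is at (268,220) and the terminals at (363,242). The side view shows the relay at (460,387).

```bash
cat > h.py <<'E'
from bench import bot, camrig, ticket, readout
import cv2,numpy as np
from scipy.spatial.transform import Rotation as R
np.set_printoptions(precision=4,suppress=True)
def cal(n):
    c=camrig.get_calibration(n); return np.array(c["K"]),np.array(c["camera_from_world"])
def ray(c,uv):
    K,T=c; p=np.linalg.inv(K)@[uv[0],uv[1],1]; d=T[:3,:3].T@(p*[1,-1,-1]); return -T[:3,:3].T@T[:3,3],d/np.linalg.norm(d)
def onz(c,uv,z):
    o,d=ray(c,uv); return o+d*(z-o[2])/d[2]
def proj(c,p):
    K,T=c; q=K@((T[:3,:3]@np.asarray(p)+T[:3,3])*[1,-1,-1]); return q[:2]/q[2]
def tri(rs):
    A=sum(np.eye(3)-np.outer(d,d) for o,d in rs); b=sum((np.eye(3)-np.outer(d,d))@o for o,d in rs); return np.linalg.solve(A,b)
def blobs(im,lo,hi,amin=30):
    m=cv2.inRange(cv2.cvtColor(im,cv2.COLOR_RGB2HSV),lo,hi)
    cs,_=cv2.findContours(m,cv2.RETR_EXTERNAL,cv2.CHAIN_APPROX_NONE)
    return sorted([c for c in cs if cv2.contourArea(c)>amin],key=cv2.contourArea,reverse=True)
E
python3 - <<'E'
from h import *
rs=[]
for n,f in (("top",(472,208)),("side",(460,387))):
    im=cv2.imread(f"pics/{n}0.png")[:,:,::-1].copy(); c=cal(n)
    b=[x for x in blobs(im,(50,120,50),(80,255,255)) if np.hypot(*(np.array(cv2.minAreaRect(x)[0])-f))<25]
    r=cv2.minAreaRect(cv2.convexHull(np.vstack(b))); print(n,r,onz(c,r[0],.068)); rs.append(ray(c,r[0]))
    if n=="top": print([onz(c,p,.068) for p in cv2.boxPoints(r)])
    o=blobs(im,(5,150,120),(22,255,255),2); print([(cv2.minAreaRect(x)[0]) for x in o if np.hypot(*(np.array(cv2.minAreaRect(x)[0])-f))<50])
print(tri(rs))
K,T=cal("wrist");s=readout.state();Rt=R.from_rotvec(s["tool_rot"]).as_matrix()
print(K,"cam in tool",Rt.T@(-T[:3,:3].T@T[:3,3]-s["tcp_pos"]),"\n",Rt.T@T[:3,:3].T);print(Rt)
c=cal("top")
for uv in [(254,180),(397,211),(379,293),(232,260)]: print(onz(c,uv,.012))
a=cv2.imread("pics/top0.png")[165:305,220:410]; b=cv2.imread("pics/top0.png")[170:310,425:515]; 
cv2.imwrite("pics/crop.png",cv2.resize(np.hstack([a,b]),None,fx=2.8,fy=2.8,interpolation=cv2.INTER_CUBIC))
E
```

```text
top ((473.8500061035156, 205.95001220703125), (16.76007080078125, 20.238576889038086), 18.434947967529297) [ 0.5857 -0.3306  0.068 ]
[array([ 0.5711, -0.3059,  0.068 ]), array([ 0.6126, -0.3216,  0.068 ]), array([ 0.6004, -0.3553,  0.068 ]), array([ 0.5589, -0.3395,  0.068 ])]
[]
side ((462.4897155761719, 381.9129638671875), (28.100318908691406, 37.330772399902344), 83.2901611328125) [ 0.5841 -0.3317  0.068 ]
[]
[ 0.5859 -0.3311  0.0654]
[[366.5853   0.     320.9014]
 [  0.     366.5853 238.0668]
 [  0.       0.       1.    ]] cam in tool [ 0.0791 -0.0003 -0.1438] 
 [[ 0.      0.9513  0.3082]
 [ 1.     -0.0001  0.0002]
 [ 0.0002  0.3082 -0.9513]]
[[ 0.9536  0.3011 -0.0004]
 [ 0.3011 -0.9536  0.001 ]
 [-0.0001 -0.0011 -1.    ]]
[0.6642 0.149  0.012 ]
[ 0.5868 -0.1729  0.012 ]
[ 0.4036 -0.1269  0.012 ]
[0.4831 0.1993 0.012 ]
```

View pics/crop.png

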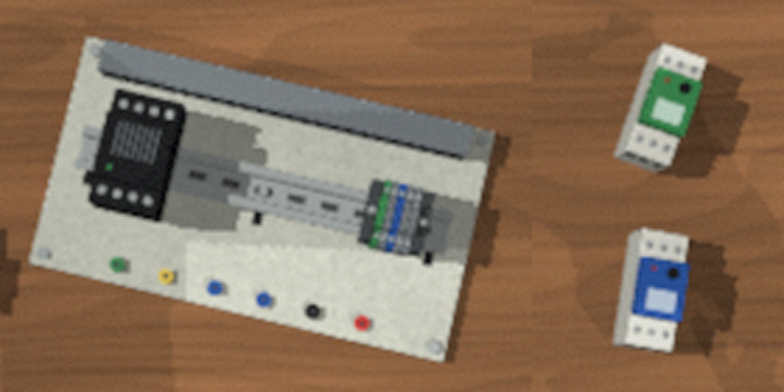

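The crop shows the relay and both panel blocks clearly. I can't see an orange tab, so I'll bring the wrist camera over the relay.

The manual's scale: shifts go in shares of 600 mm and turns go in shares of 2 rad. Converting my numbers, 0.038 m / 0.6 = 0.0633, -0.011 m / 0.6 = -0.0183.

```bash
python3 inch.py '[[0,0,0,0.0633,-0.0183,0.0042,1],[0,0,0,0.0633,-0.0183,0.0042,1],[0,0,0,0.0633,-0.0183,0.0042,1],[0,0,0,0.0633,-0.0183,0.0042,1],[0,0,0,0.0633,-0.0183,0.0042,1],[0,0,0,0.0633,-0.0183,0.0042,1],[0,0,0,0.0633,-0.0183,0.0042,1],[0,0,0,0.0633,-0.0183,0.0042,1],[0,0,0,0.0633,-0.0183,0.0042,1],[0,0,0,0.0633,-0.0183,0.0042,1],[0,0,0,0.0633,-0.0183,0.0042,1],[0,0,0,0.0633,-0.0183,0.0042,1]]' 40
python3 inch.py '[[0,0,0.056,0,0,0,1],[0,0,0.056,0,0,0,1],[0,0,0.056,0,0,0,1],[0,0,0.056,0,0,0,1],[0,0,0.056,0,0,0,1],[0,0,0.056,0,0,0,1],[0,0,0,0,0,0,1],[0,0,0,0,0,0,1],[0,0,0,0,0,0,1]]'
python3 - <<'E'
from h import *
s=readout.state(); im=camrig.camera("wrist"); cv2.imwrite("pics/w1.png",im[:,:,::-1]); np.savez("w1.npz",K=cal("wrist")[0],T=cal("wrist")[1])
E
```

```text
time_s: 1.1
tcp_pos: [0.5845, -0.3314, 0.2009]
tool_rot: [-3.105, -0.478, 0.001]
ft_force: [-0.3, -0.7, 1.2]
grip_width: 1.001
grasp_force: 0.0
time_s: 1.85
tcp_pos: [0.5832, -0.3327, 0.201]
tool_rot: [-3.09, 0.566, 0.001]
ft_force: [0.7, -0.7, -0.9]
grip_width: 1.0
grasp_force: 0.0
```

View pics/w1.png

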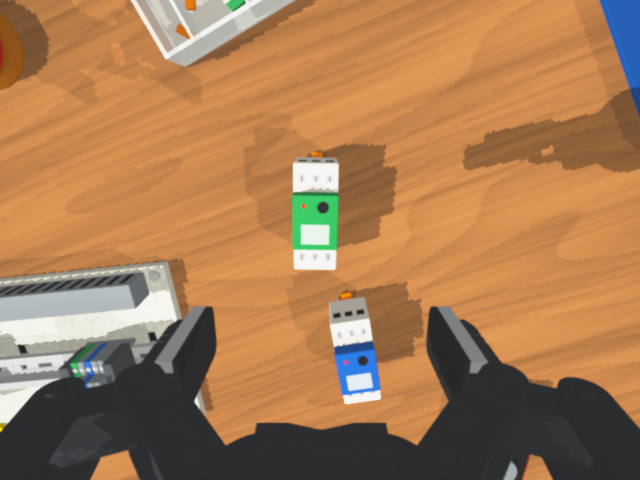

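The relay is at (316,215) with its orange tab at (316,155), the +x far end. No half-turn is needed.

```bash
cat > nose.py <<'E'
from h import *
def nose(im,f,rad,amin=20):
    b=[x for x in blobs(im,(50,110,40),(85,255,255),amin) if np.hypot(*(np.array(cv2.minAreaRect(x)[0])-f))<rad]
    return cv2.minAreaRect(cv2.convexHull(np.vstack(b)))
E
python3 - <<'E'
from nose import *
d=np.load("w1.npz"); cw=(d["K"],d["T"])
im=cv2.imread("pics/w1.png")[:,:,::-1].copy(); r=nose(im,(316,220),60); print(r)
q=np.array([onz(cw,p,.068) for p in cv2.boxPoints(r)]); print(q, q.mean(0))
e=[(q[(i+1)%4]-q[i])[:2] for i in range(4)]; print([(np.hypot(*v),np.degrees(np.arctan2(v[1],v[0]))) for v in e])
rs=[ray(cw,r[0])]
for n,f in (("top",(472,208)),("side",(460,387))):
    rr=nose(cv2.imread(f"pics/{n}0.png")[:,:,::-1].copy(),f,25); rs.append(ray(cal(n),rr[0]))
print(tri(rs),tri(rs[:2]),tri([rs[0],rs[2]]))
# white housing outline
hsv=cv2.cvtColor(im,cv2.COLOR_RGB2HSV); m=((hsv[...,1]<60)&(hsv[...,2]>140)).astype(np.uint8)*255
m[:150]=0;m[290:]=0;m[:,:270]=0;m[:,360:]=0
cs=cv2.findContours(m,0,2)[0]; h=cv2.minAreaRect(np.vstack(cs)); print(h)
s=readout.state();print(s["tcp_pos"],R.from_rotvec(s["tool_rot"]).as_matrix())
E
```

```text
((315.0, 221.0), (56.0, 46.0), 90.0)
[[ 0.6148 -0.3208  0.068 ]
 [ 0.6023 -0.3537  0.068 ]
 [ 0.5596 -0.3382  0.068 ]
 [ 0.5727 -0.3037  0.068 ]] [ 0.5873 -0.3291  0.068 ]
[(np.float64(0.035124669254694915), np.float64(-110.78567642699056)), (np.float64(0.04539905968106548), np.float64(160.0336465046871)), (np.float64(0.036883452071828554), np.float64(69.21914874514071)), (np.float64(0.045411082562090845), np.float64(-22.18581768003583))]
[ 0.5863 -0.3305  0.0649] [ 0.5865 -0.3302  0.0667] [ 0.5868 -0.3295  0.0631]
((315.5, 213.5), (111.0, 45.0), 90.0)
[ 0.5832 -0.3328  0.2011] [[ 0.9349 -0.355  -0.0003]
 [-0.355  -0.9349  0.0003]
 [-0.0004 -0.0001 -1.    ]]
```

To row units: 0.028 m / 0.6 = 0.0467, 0.0064 m / 0.6 = 0.0107.

```bash
python3 inch.py '[[0,0,0,0.0107,-0.0073,0.0467,1],[0,0,0,0,0,0.0467,1],[0,0,0,0,0,0.0467,1],[0,0,0,0,0,0.0467,1],[0,0,0,0,0,0.0467,1],[0,0,0,0,0,0.0467,1],[0,0,0,0,0,0,1],[0,0,0,0,0,0,1]]' 60
python3 inch.py '[[0,0,0,0,0,0,0],[0,0,0,0,0,0,0],[0,0,0,0,0,0,0],[0,0,0,0,0,0,0],[0,0,0,0,0,0,0],[0,0,0,0,0,0,0],[0,0,0,0,0,0,0],[0,0,0,0,0,0,0]]' 60
```

```text
time_s: 2.57
tcp_pos: [0.5902, -0.3308, 0.0326]
tool_rot: [-3.089, 0.57, 0.004]
ft_force: [-0.1, 0.2, 1.6]
grip_width: 0.997
grasp_force: 0.0
time_s: 3.23
tcp_pos: [0.5913, -0.3314, 0.0346]
tool_rot: [3.089, -0.572, 0.002]
ft_force: [-0.7, 0.3, 8.8]
grip_width: 0.411
grasp_force: 58.7
```

To row units: -0.033 m / 0.6 = -0.055, -0.02 m / 0.6 = -0.0333.

```bash
python3 inch.py '[[0,0,0,0,0,-0.0333,0],[0,0,0,0,0,-0.055,0],[0,0,0,0,0,-0.055,0],[0,0,0,0,0,-0.055,0],[0,0,0,0,0,-0.055,0],[0,0,0,0,0,-0.055,0],[0,0,0,0,0,0,0]]'
python3 inch.py '[[0,0,0,-0.0423,-0.0485,0,0],[0,0,0,-0.0423,-0.0485,0,0],[0,0,0,-0.0423,-0.0485,0,0],[0,0,0,-0.0423,-0.0485,0,0],[0,0,0,-0.0423,-0.0485,0,0],[0,0,0,-0.0423,-0.0485,0,0],[0,0,0,-0.0423,-0.0485,0,0],[0,0,0,-0.0423,-0.0485,0,0],[0,0,0,-0.0423,-0.0485,0,0],[0,0,0,-0.0423,-0.0485,0,0],[0,0,-0.0595,0,0,0,0],[0,0,0,0,0,0,0]]'
python3 inch.py '[[0,0,0,0,0,0,0],[0,0,0,0,0,0,0],[0,0,0,0,0,0,0]]'
python3 - <<'E'
from h import *
im=camrig.camera("wrist"); cv2.imwrite("pics/w2.png",im[:,:,::-1]); np.savez("w2.npz",K=cal("wrist")[0],T=cal("wrist")[1]); s=readout.state(); print(s["tcp_pos"],R.from_rotvec(s["tool_rot"]).as_matrix(),s["q"])
E
```

```text
time_s: 3.82
tcp_pos: [0.593, -0.3322, 0.226]
tool_rot: [3.086, -0.571, 0.014]
ft_force: [0.6, -0.3, -0.5]
grip_width: 0.415
grasp_force: 60.3
time_s: 4.82
tcp_pos: [0.4574, 0.0334, 0.2188]
tool_rot: [-3.119, 0.372, -0.002]
ft_force: [0.3, -1.5, -1.6]
grip_width: 0.41
grasp_force: 60.4
time_s: 5.07
tcp_pos: [0.4581, 0.0307, 0.2182]
tool_rot: [3.117, -0.393, -0.0]
ft_force: [-1.0, -0.5, -1.6]
grip_width: 0.416
grasp_force: 60.4
[0.4581 0.0308 0.2182] [[ 0.9688 -0.2478 -0.0002]
 [-0.2478 -0.9688 -0.    ]
 [-0.0002  0.0001 -1.    ]] [ 0.0563  0.1408 -0.2067  2.0182  0.0346  0.986  -1.9887]
```

View pics/w2.png

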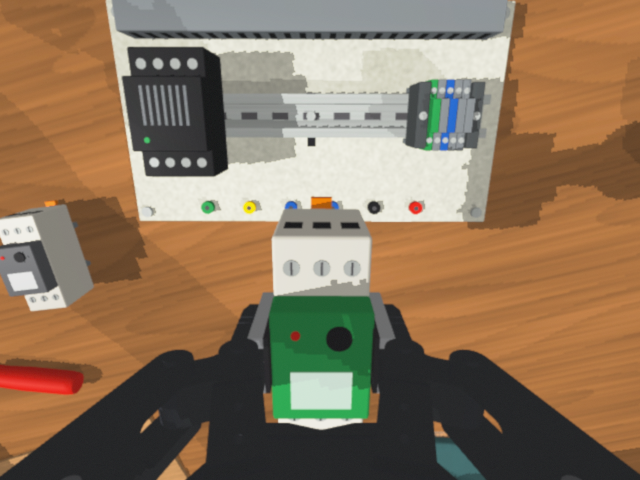

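This view shows the supply's right edge at column 219–226 and the terminals' left edge at 407. The rail bands run over rows 94–137 and the panel edge is at row 220. The held relay's green nose is at (322,357), with its orange tab at (321,202) pointing away.

Run:
```python
from nose import *
d=np.load("w2.npz"); c=(d["K"],d["T"])
im=cv2.imread("pics/w2.png")[:,:,::-1].copy(); g=cv2.cvtColor(im,cv2.COLOR_RGB2GRAY)
for a,b in ((235,280),(320,340),(345,395)): print(a,b,list(zip(range(84,148),np.median(g[84:148,a:b],axis=1).astype(int))))
for r in (60,115,150): print(r,[(k,int(g[r,k])) for k in range(205,240)])
print([(k,int(g[115,k])) for k in range(395,430)])
r=nose(im,(322,357),90,60); print(r)
s=readout.state(); Rt=R.from_rotvec(s["tool_rot"]).as_matrix()
for p in cv2.boxPoints(r): print(p,Rt.T@(onz(c,p,s["tcp_pos"][2]+.0334)-s["tcp_pos"]))
ct=cal("top")
for uv in [(148,211),(475,211),(136,43),(497,43)]: print(uv,onz(c,uv,.012))
```

```text
235 280 [(84, np.int64(140)), (85, np.int64(140)), (86, np.int64(141)), (87, np.int64(140)), (88, np.int64(140)), (89, np.int64(140)), (90, np.int64(139)), (91, np.int64(139)), (92, np.int64(140)), (93, np.int64(143)), (94, np.int64(147)), (95, np.int64(148)), (96, np.int64(147)), (97, np.int64(145)), (98, np.int64(145)), (99, np.int64(145)), (100, np.int64(145)), (101, np.int64(144)), (102, np.int64(143)), (103, np.int64(136)), (104, np.int64(134)), (105, np.int64(142)), (106, np.int64(141)), (107, np.int64(140)), (108, np.int64(142)), (109, np.int64(144)), (110, np.int64(145)), (111, np.int64(143)), (112, np.int64(123)), (113, np.int64(105)), (114, np.int64(103)), (115, np.int64(101)), (116, np.int64(102)), (117, np.int64(105)), (118, np.int64(110)), (119, np.int64(114)), (120, np.int64(122)), (121, np.int64(122)), (122, np.int64(122)), (123, np.int64(122)), (124, np.int64(123)), (125, np.int64(124)), (126, np.int64(124)), (127, np.int64(129)), (128, np.int64(140)), (129, np.int64(146)), (130, np.int64(145)), (131, np.int64(144)), (132, np.int64(143)), (133, np.int64(144)), (134, n
[... 4347 characters left out ...]
7, 91), (398, 91), (399, 90), (400, 90), (401, 91), (402, 90), (403, 90), (404, 90), (405, 90), (406, 88), (407, 79), (408, 71), (409, 70), (410, 70), (411, 70), (412, 70), (413, 71), (414, 70), (415, 71), (416, 74), (417, 89), (418, 118), (419, 174), (420, 203), (421, 206), (422, 200), (423, 189), (424, 185), (425, 187), (426, 177), (427, 132), (428, 91), (429, 92)]
((321.5, 357.5), (121.0, 105.0), 90.0)
[269. 297.] [ 0.0225 -0.0176 -0.0334]
[374. 297.] [ 0.0225  0.0175 -0.0334]
[374. 418.] [-0.028   0.0197 -0.0334]
[269. 418.] [-0.028  -0.0198 -0.0334]
(148, 211) [0.4937 0.197  0.012 ]
(475, 211) [ 0.4143 -0.1136  0.012 ]
(136, 43) [0.6339 0.1495 0.012 ]
(497, 43) [ 0.5573 -0.1498  0.012 ]
```

```bash
cat > pnp.py <<'E'
from h import *
def edges(im):
    hsv=cv2.cvtColor(im,cv2.COLOR_RGB2HSV); g=cv2.inRange(hsv,(50,110,40),(85,255,255))[250:,200:450]
    g=cv2.morphologyEx(g,cv2.MORPH_CLOSE,np.ones((9,9)))
    cs=max(cv2.findContours(g,0,1)[0],key=cv2.contourArea)+[200,250]
    return cv2.approxPolyDP(cs,6,True)[:,0]
E
python3 - <<'E'
from pnp import *
im=cv2.imread("pics/w2.png")[:,:,::-1].copy(); g=cv2.cvtColor(im,cv2.COLOR_RGB2GRAY)
print(edges(im))
for r in (230,245,260,290): print(r,g[r,262:282],g[r,362:382])
print(list(zip(range(200,304),g[200:304,308])))
hsv=cv2.cvtColor(im,cv2.COLOR_RGB2HSV)
print([(r,list(im[r,320])) for r in range(405,440,2)])
d=np.load("w2.npz"); c=(d["K"],d["T"]); s=readout.state(); Rt=R.from_rotvec(s["tool_rot"]).as_matrix()
for r in (92.7,93.5,136.5,137): print(r,Rt.T@(onz(c,(320,r),.035)-s["tcp_pos"]))
for uv,z in (((219.5,60),.092),((226.5,150),.092),((226.5,120),.035),((408,80),.077),((408,148),.077),((395.5,115),.035)): print(uv,Rt.T@(onz(c,uv,z)-s["tcp_pos"]))
E
```

```text
[[274 297]
 [274 417]
 [367 417]
 [369 299]]
230 [137 137 137 138 139 138 138 138 138 138 137 138 151 159 154 143 138 138
 137 137] [136 137 138 138 136 136 133 130 127 128 128 127 129 128 128 128 127 126
 126 126]
245 [135 134 134 134 134 134 133 132 135 162 218 232 229 227 226 227 227 227
 226 226] [225 224 225 225 225 224 219 203 176 148 132 129 128 128 128 127 130 129
 130 132]
260 [137 137 138 137 135 134 133 132 130 141 203 229 231 228 226 226 226 227
 226 226] [224 224 225 224 224 222 210 183 155 140 136 136 135 134 134 135 132 134
 133 134]
290 [140 141 142 141 141 140 141 140 140 138 145 187 223 230 228 226 226 226
 226 226] [152 152 151 151 151 148 146 141 139 139 139 138 136 136 136 136 135 136
 136 135]
[(200, np.uint8(234)), (201, np.uint8(235)), (202, np.uint8(235)), (203, np.uint8(236)), (204, np.uint8(235)), (205, np.uint8(235)), (206, np.uint8(234)), (207, np.uint8(233)), (208, np.uint8(215)), (209, np.uint8(162)), (210, np.uint8(139)), (211, np.uint8(137)), (212, np.uint8(137)), (213, np.uint8(137)), (214, np.uint8(136)), (215, np.uint8(136)), (216, np.uint8(136)), 
[... 2498 characters left out ...]
 [np.uint8(238), np.uint8(236), np.uint8(228)]), (429, [np.uint8(166), np.uint8(162), np.uint8(153)]), (431, [np.uint8(38), np.uint8(40), np.uint8(41)]), (433, [np.uint8(38), np.uint8(39), np.uint8(39)]), (435, [np.uint8(35), np.uint8(37), np.uint8(38)]), (437, [np.uint8(37), np.uint8(37), np.uint8(40)]), (439, [np.uint8(35), np.uint8(38), np.uint8(40)])]
92.7 [ 0.0999 -0.0011  0.1832]
93.5 [ 0.0993 -0.0011  0.1832]
136.5 [ 0.0648 -0.0011  0.1832]
137 [ 0.0644 -0.0011  0.1832]
(219.5, 60) [ 0.1166 -0.0681  0.1262]
(226.5, 150) [ 0.0579 -0.0681  0.1262]
(226.5, 120) [ 0.0783 -0.0805  0.1832]
(408, 80) [0.1057 0.0621 0.1412]
(408, 148) [0.0582 0.0656 0.1412]
(395.5, 115) [0.0823 0.0627 0.1832]
```

Run:
```python
from h import *
from scipy.optimize import least_squares
d=np.load("w2.npz"); c=(d["K"],d["T"]); s=readout.state(); Rt=R.from_rotvec(s["tool_rot"]).as_matrix()
F=np.diag([1,-1,-1.])  # module axes in tool: x same, y,z flipped
def pts(p,m): return s["tcp_pos"]+Rt@(np.array([p[0],p[1],p[2]])+R.from_euler("y",p[3]).as_matrix()@F@(np.array(m)))
obs=[((.045,.018,.054),(271.3,236.5)),((.045,-.018,.054),(370.5,236.5)),((.0225,0,.068),(None,295.5)),((-.0225,0,.068),(None,418.8))]
def f(p):
    o=[]
    for m,uv in obs:
        q=proj(c,pts(p,m)); o+= [q[1]-uv[1]]+([q[0]-uv[0]] if uv[0] else [])
    return o
r=least_squares(f,[0,0,.035,0]);print(r.x,f(r.x))
```

```text
[-0.0225 -0.0003  0.035  -0.2718] [np.float64(-1.9564049552486722), np.float64(4.261095559580099), np.float64(-1.9472235174584966), np.float64(-4.260673846830798), np.float64(2.517921184664317), np.float64(1.05033082390878)]
```

Run:
```python
from h import *
im=camrig.camera("side"); c=cal("side"); s=readout.state(); u=proj(c,s["tcp_pos"]).astype(int); print(u)
cr=im[max(0,u[1]-90):u[1]+90,max(0,u[0]-110):u[0]+110,::-1]; print(cr.shape)
cv2.imwrite("pics/s2.png",cv2.resize(cr,None,fx=3.3,fy=3.3,interpolation=cv2.INTER_CUBIC))
```

```text
[265 178]
(180, 220, 3)
```

View pics/s2.png

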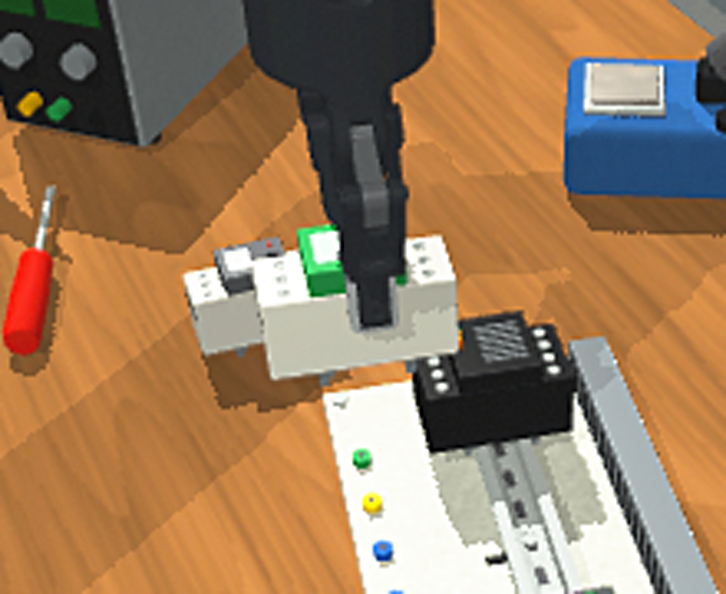

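The side crop shows the held relay roughly level. Its housing side face has bottom corners at crop (272,378) and (458,350), and top corners at (258,258) and (455,245).

Run:
```python
from h import *
c=cal("side"); s=readout.state(); Rt=R.from_rotvec(s["tool_rot"]).as_matrix()
for p in [(272,378),(458,350),(258,292),(445,268),(262,296),(455,262),(372,325)]:
    o,d=ray(c,(155+(p[0]+.5)/3.3-.5,88+(p[1]+.5)/3.3-.5)); o=Rt.T@(o-s["tcp_pos"]); d=Rt.T@d; q=o+d*(.018-o[1])/d[1]; print(p,q)
im=camrig.camera("side"); cr=im[88:268,155:375,::-1]; a=cr[40:120,70:150]; cv2.imwrite("pics/s3.png",cv2.resize(a,None,fx=7,fy=7,interpolation=cv2.INTER_CUBIC))
```

```text
(272, 378) [-0.0484  0.018   0.0227]
(458, 350) [0.0404 0.018  0.023 ]
(258, 292) [-0.0485  0.018  -0.0272]
(445, 268) [ 0.0359  0.018  -0.0257]
(262, 296) [-0.047   0.018  -0.0248]
(455, 262) [ 0.0406  0.018  -0.0282]
(372, 325) [0.0005 0.018  0.0004]
```

View pics/s3.png

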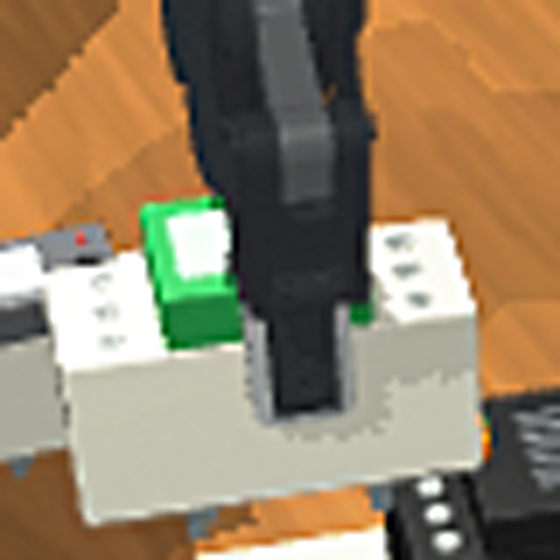

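The zoom shows the module level in the grip with its housing bottom straight. The nose's far face is visible too, so I'll refit with row 295.5 as the nose base.

Run:
```python
from h import *
from scipy.optimize import least_squares
d=np.load("w2.npz"); c=(d["K"],d["T"]); cs=cal("side"); s=readout.state(); Rt=R.from_rotvec(s["tool_rot"]).as_matrix()
F=np.diag([1,-1,-1.])
def pts(p,m): return s["tcp_pos"]+Rt@(np.array([p[0],p[1],p[2]])+R.from_euler("y",p[3]).as_matrix()@F@(np.array(m)))
obs=[(c,(.045,.018,.054),(271.3,236.5)),(c,(.045,-.018,.054),(370.5,236.5)),(c,(.0225,0,.054),(None,295.5)),(c,(-.0225,0,.068),(None,418.8))]
def f(p):
    o=[]
    for k,m,uv in obs:
        q=proj(k,pts(p,m)); o+= [q[1]-uv[1]]+([q[0]-uv[0]] if uv[0] else [])
    return np.array(o)
r=least_squares(f,[0,0,.035,0]);print(r.x,f(r.x))
g=lambda p:f([p[0],p[1],.0343,p[2]]); r=least_squares(g,[0,0,0]);print(r.x,g(r.x))
```

```text
[-0.0078  0.0001  0.0352 -0.0253] [ 0.5918 -0.1796  0.4875  0.1796 -1.4965  0.3634]
[-0.0064  0.0001 -0.0112] [ 0.3602 -0.8281  0.2546  0.8278 -1.3819  0.8865]
```

Measured: the rail's near edge is at tool x = 64.6 mm and its width comes out at 35.0 mm. The free stretch centre is at tool y ≈ −3 mm, the module origin is at tool (−5.5, 0, +34.6) mm, and yaw is aligned. Next I approach above the rail and tilt.

The manual's scale: shifts go in shares of 600 mm and turns go in shares of 2 rad. Converting my numbers, 0.0258 m / 0.6 = 0.043, 0.0174 m / 0.6 = 0.029, 0.095 rad / 2 = 0.0475.

```bash
python3 inch.py '[[0,0,0,0.029,-0.0012,0.043,0],[0,0,0,0.029,-0.0012,0.043,0],[0,0,0,0.029,-0.0012,0.043,0],[0,0,0,0.029,-0.0012,0.043,0],[0,0.0475,0,0,0,0,0],[0,0.0475,0,0,0,0,0],[0,0.0475,0,0,0,0,0],[0,0.0475,0,0,0,0,0],[0,0,0,0,0,0,0],[0,0,0,0,0,0,0],[0,0,0,0,0,0,0]]'
cat > pos.py <<'E'
from h import *
# panel frame: origin at rail near edge as measured from w2
B=np.array([[.9688,-.2478,0],[.2478,.9688,0],[0,0,1]]); o=np.array([.4581,.0308,0])+B[0]*.0646
s=readout.state(); Rt=R.from_rotvec(s["tool_rot"]).as_matrix()
print("t",s["time_s"],"edge-frame X Y Z mm",B@(s["tcp_pos"]-o)*1e3,"tilt",np.arcsin(Rt[2,0]),"tool xyz in panel\n",B@Rt,"\nF panel",B@s["ft_force"],"M",B@s["torque"],"grip",s["grasp_force"],s["grip_width"])
E
python3 pos.py
```

```text
time_s: 6.13
tcp_pos: [0.5266, 0.0173, 0.1154]
tool_rot: [3.018, -0.375, 0.576]
ft_force: [-0.2, -0.2, -0.8]
grip_width: 0.413
grasp_force: 60.3
t 6.1333 edge-frame X Y Z mm [  5.1103   3.8484 115.3626] tilt 0.37755002609215277 tool xyz in panel
 [[ 0.9296  0.0031  0.3686]
 [ 0.003  -1.      0.0007]
 [ 0.3686  0.0004 -0.9296]] 
F panel [-0.1711 -0.2444 -0.8116] M [-0.0233  0.4618 -0.0359] grip 60.34270003437996 0.4127856285268669
```

To row units: 0.0111 m / 0.6 = 0.0185, 0.0106 m / 0.6 = 0.0177.

```bash
python3 inch.py '[[0,0,0,-0.0075,0,0.0185,0],[0,0,0,-0.0075,0,0.0185,0],[0,0,0,-0.0075,0,0.0185,0],[0,0,0,-0.007,0,0.0177,0],[0,0,0,0,0,0,0],[0,0,0,0,0,0,0],[0,0,0,0,0,0,0]]'; python3 pos.py | grep -v 0.00
python3 inch.py '[[0,0,0,-0.0007,0,0.0015,0],[0,0,0,-0.0007,0,0.0015,0],[0,0,0,-0.0007,0,0.0015,0],[0,0,0,0,0,0,0],[0,0,0,0,0,0,0]]'; python3 pos.py | grep -v "0\.00"
```

```text
time_s: 6.72
tcp_pos: [0.5265, 0.0167, 0.0683]
tool_rot: [3.017, -0.377, 0.578]
ft_force: [0.5, -0.4, -1.5]
grip_width: 0.411
grasp_force: 60.3
t 6.7167 edge-frame X Y Z mm [ 5.1536  3.3347 68.2904] tilt 0.37866197529373624 tool xyz in panel
F panel [ 0.6169 -0.2667 -1.4552] M [0.0229 0.5422 0.0634] grip 60.305631905794144 0.4112126369176146
time_s: 7.13
tcp_pos: [0.5257, 0.0173, 0.0649]
tool_rot: [3.017, -0.375, 0.578]
ft_force: [-0.5, 0.8, -1.0]
grip_width: 0.41
grasp_force: 60.3
t 7.1333 edge-frame X Y Z mm [ 4.258   3.7244 64.8734] tilt 0.3785151977101814 tool xyz in panel
F panel [-0.7116  0.6016 -0.9782] M [ 0.0164  0.4861 -0.0244] grip 60.306894555687904 0.41043660177537766
```

Run:
```python
from h import *
im=camrig.camera("side"); c=cal("side"); s=readout.state(); u=proj(c,s["tcp_pos"]).astype(int); print(u)
cv2.imwrite("pics/s4.png",cv2.resize(im[u[1]-45:u[1]+45,u[0]-60:u[0]+60,::-1],None,fx=6,fy=6,interpolation=cv2.INTER_CUBIC))
```

```text
[308 239]
```

View pics/s4.png

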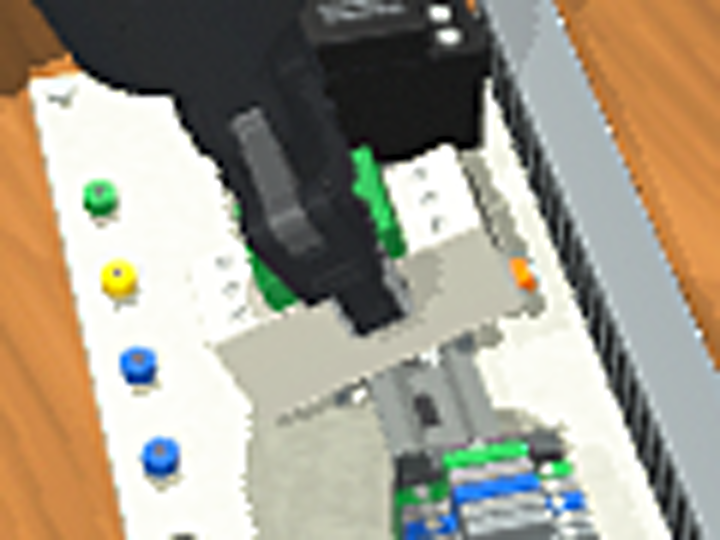

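The side view shows the relay tilted foot-up over the rail, with the lip end just short of the near edge and the orange tab on the far side. I'll feel downwards for contact.

To row units: 0.0006 m / 0.6 = 0.001, -0.0001 m / 0.6 = -0.0002.

```bash
python3 inch.py '[[0,0,0,-0.0002,0,0.001,0],[0,0,0,-0.0002,0,0.001,0],[0,0,0,0,0,0,0],[0,0,0,0,0,0,0]]' >/dev/null; python3 pos.py | grep -E "edge|F"
python3 inch.py '[[0,0,0,-0.0003,0,0.0008,0],[0,0,0,-0.0003,0,0.0008,0],[0,0,0,0,0,0,0],[0,0,0,0,0,0,0]]'>/dev/null; python3 pos.py | grep -E "edge|F"
python3 inch.py '[[0,0,0,-0.0003,0,0.0008,0],[0,0,0,0,0,0,0],[0,0,0,0,0,0,0]]'>/dev/null; python3 pos.py | grep -E "edge|F"
```

```text
t 7.5167 edge-frame X Y Z mm [ 4.47    3.6768 63.5209] tilt 0.3783396401840046 tool xyz in panel
F panel [-0.0368 -0.0845 -1.4343] M [ 0.0003  0.5279 -0.0045] grip 60.306978821754456 0.41439831052561993
t 7.85 edge-frame X Y Z mm [ 4.7561  3.7138 62.8762] tilt 0.3791232616571324 tool xyz in panel
F panel [-2.7237 -0.4304  8.6558] M [-0.2788  0.5581 -0.0791] grip 61.89254030585289 0.41193145854522145
t 8.1 edge-frame X Y Z mm [ 4.8939  3.7806 62.6918] tilt 0.3796456631059714 tool xyz in panel
F panel [-7.7047 -1.668  18.6756] M [-0.5368  0.7898 -0.1534] grip 63.283033668994904 0.411432761762085
```

To row units: 0.0015 m / 0.6 = 0.0025, -0.0009 m / 0.6 = -0.0015.

```bash
python3 inch.py '[[0,0,0,0,0,-0.0015,0],[0,0,0,0.0025,0,0,0],[0,0,0,0.0025,0,0,0],[0,0,0,0,0,0,0],[0,0,0,0,0,0,0]]'>/dev/null; python3 pos.py | grep -E "edge|F"
python3 inch.py '[[0,0,0,0.0017,0,0,0],[0,0,0,0.0017,0,0,0],[0,0,0,0,0,0,0],[0,0,0,0,0,0,0]]'>/dev/null; python3 pos.py | grep -E "edge|F"
python3 inch.py '[[0,0,0,0.0008,0,0,0],[0,0,0,0.0008,0,0,0],[0,0,0,0,0,0,0],[0,0,0,0,0,0,0]]'>/dev/null; python3 pos.py | grep -E "edge|F"
```

```text
t 8.5167 edge-frame X Y Z mm [ 7.0068  3.6858 63.9065] tilt 0.3784405508788655 tool xyz in panel
F panel [-3.7106 -0.3979  3.1527] M [-0.0102  0.8226  0.0135] grip 60.82385838031769 0.40995918224932054
t 8.85 edge-frame X Y Z mm [ 8.6392  3.6255 64.5245] tilt 0.37808790752640353 tool xyz in panel
F panel [-4.9574 -1.1597  1.963 ] M [-0.0242  1.278  -0.0429] grip 60.86605802178383 0.4137219002048645
t 9.1833 edge-frame X Y Z mm [ 9.7829  3.653  65.0299] tilt 0.3784822046278397 tool xyz in panel
F panel [-3.5643  0.2323  1.7955] M [-0.1204  1.1287 -0.0025] grip 60.86255818605423 0.41245529515581014
```

To row units: 0.0006 m / 0.6 = 0.001.

```bash
for i in 1; do python3 inch.py '[[0,0,0,0.001,0,0,0],[0,0,0,0.001,0,0,0],[0,0,0,0,0,0,0],[0,0,0,0,0,0,0]]'>/dev/null; python3 pos.py | grep -E "edge|F"; done
python3 inch.py '[[0,0,0,0.0012,0,0,0],[0,0,0,0,0,0,0],[0,0,0,0,0,0,0]]'>/dev/null; python3 pos.py | grep -E "edge|F"
python3 inch.py '[[0,0,0,0.0012,0,0,0],[0,0,0,0,0,0,0],[0,0,0,0,0,0,0]]'>/dev/null; python3 pos.py | grep -E "edge|F"
```

```text
t 9.5167 edge-frame X Y Z mm [11.0506  3.74   65.5685] tilt 0.37876596163345094 tool xyz in panel
F panel [-2.6517  1.323   1.4229] M [-0.1042  0.9115 -0.0777] grip 60.869566798210144 0.4168840587858859
t 9.7667 edge-frame X Y Z mm [11.6126  3.7395 65.7684] tilt 0.37859405800572243 tool xyz in panel
F panel [-2.7171  0.6985  1.3667] M [-0.0265  0.8869  0.0194] grip 60.873073786497116 0.4107527102745112
t 10.0167 edge-frame X Y Z mm [12.1718  3.7202 65.9924] tilt 0.37846168371050987 tool xyz in panel
F panel [-2.622  -0.1853  1.8603] M [-0.0439  1.0313  0.0043] grip 60.87712571024895 0.4122740567730422
```

To row units: 0.0007 m / 0.6 = 0.0012.

```bash
python3 inch.py '[[0,0,0,0.0012,0,0,0],[0,0,0,0,0,0,0],[0,0,0,0,0,0,0]]'>/dev/null; python3 pos.py | grep -E "edge|F"
python3 inch.py '[[0,0,0,0.0012,0,0,0],[0,0,0,0,0,0,0],[0,0,0,0,0,0,0]]'>/dev/null; python3 pos.py | grep -E "edge|F"
```

```text
t 10.2667 edge-frame X Y Z mm [12.4196  3.6687 66.0145] tilt 0.37773560328742695 tool xyz in panel
F panel [-6.1811  0.8347  0.8863] M [0.0691 1.6337 0.0374] grip 60.741988867521286 0.413172348725036
t 10.5167 edge-frame X Y Z mm [12.6191  3.724  66.0224] tilt 0.3770098756907525 tool xyz in panel
F panel [-8.45    0.7149  0.2267] M [0.2801 2.3487 0.0486] grip 60.857849568128586 0.41273024108422923
```

The post is against the near edge: travel was 8.1 mm, as predicted, so it is hooked. I'll relieve the push slightly and rock about the near edge.

To row units: 0.00098 m / 0.6 = 0.0016, 0.00091 m / 0.6 = 0.0015, -0.04 rad / 2 = -0.02.

```bash
python3 inch.py '[[0,0,0,-0.0015,0,0,0],[0,-0.02,0,0.0016,0,0.0015,0],[0,-0.02,0,0.0016,0,0.0015,0],[0,0,0,0,0,0,0],[0,0,0,0,0,0,0]]'>/dev/null; python3 pos.py | grep -E "edge|F"
python3 inch.py '[[0,-0.02,0,0.0016,0,0.0015,0],[0,-0.02,0,0.0016,0,0.0015,0],[0,0,0,0,0,0,0],[0,0,0,0,0,0,0]]'>/dev/null; python3 pos.py | grep -E "edge|F"
```

```text
t 10.9333 edge-frame X Y Z mm [15.2497  3.6594 65.0215] tilt 0.29850901097041016 tool xyz in panel
F panel [-5.3485  2.8391  1.9674] M [0.5972 1.3092 0.1597] grip 62.18973197042942 0.4142803014660569
t 11.2667 edge-frame X Y Z mm [17.7141  3.5702 63.7826] tilt 0.21944897534582014 tool xyz in panel
F panel [-3.7288  2.1177  4.2721] M [0.3531 1.1219 0.0586] grip 62.494671642780304 0.4118483056390476
```

To row units: 0.00074 m / 0.6 = 0.0012, 0.00068 m / 0.6 = 0.0011, -0.03 rad / 2 = -0.015.

```bash
python3 inch.py '[[0,-0.015,0,0.0012,0,0.0011,0],[0,-0.015,0,0.0012,0,0.0011,0],[0,0,0,0,0,0,0],[0,0,0,0,0,0,0]]'>/dev/null; python3 pos.py | grep -E "edge|F"
python3 inch.py '[[0,-0.015,0,0.0012,0,0.0011,0],[0,-0.015,0,0.0012,0,0.0011,0],[0,0,0,0,0,0,0],[0,0,0,0,0,0,0]]'>/dev/null; python3 pos.py | grep -E "edge|F"
```

```text
t 11.6 edge-frame X Y Z mm [19.4617  3.5471 62.8051] tilt 0.16031071876647685 tool xyz in panel
F panel [-2.1798  1.6783  4.4249] M [0.2643 0.8368 0.0208] grip 62.616555243730545 0.4141369105883555
t 11.9333 edge-frame X Y Z mm [21.0906  3.5969 61.6568] tilt 0.10065036327774915 tool xyz in panel
F panel [-0.6894  0.3481  0.511 ] M [ 0.1286  0.3257 -0.0197] grip 62.298565953969955 0.41211418143335987
```

To row units: 0.00074 m / 0.6 = 0.0012, 0.00068 m / 0.6 = 0.0011, -0.03 rad / 2 = -0.015.

```bash
python3 inch.py '[[0,-0.015,0,0.0012,0,0.0011,0],[0,-0.01,0,0.0008,0,0.0008,0],[0,0,0,0,0,0,0],[0,0,0,0,0,0,0]]'>/dev/null; python3 pos.py | grep -E "edge|F"
python3 inch.py '[[0,-0.0125,0,0.001,0,0.001,0],[0,0,0,0,0,0,0],[0,0,0,0,0,0,0]]'>/dev/null; python3 pos.py | grep -E "edge|F"
python3 - <<'E'
from h import *
im=camrig.camera("side"); c=cal("side"); s=readout.state(); u=proj(c,s["tcp_pos"]).astype(int); print(u)
cv2.imwrite("pics/s5.png",cv2.resize(im[u[1]-45:u[1]+45,u[0]-60:u[0]+60,::-1],None,fx=6,fy=6,interpolation=cv2.INTER_CUBIC))
E
```

```text
t 12.2667 edge-frame X Y Z mm [22.3963  3.6366 60.6558] tilt 0.049884771540486005 tool xyz in panel
F panel [ 1.4874 -0.0427  0.1004] M [ 0.0955 -0.1197  0.0141] grip 62.041685208678246 0.407837996562797
t 12.5167 edge-frame X Y Z mm [22.8954  3.497  60.0724] tilt 0.02466199907442522 tool xyz in panel
F panel [ 0.3162  0.1457 -0.5115] M [-0.0555 -0.0722  0.041 ] grip 61.92255690693855 0.41143150087382924
[318 239]
```

View pics/s5.png

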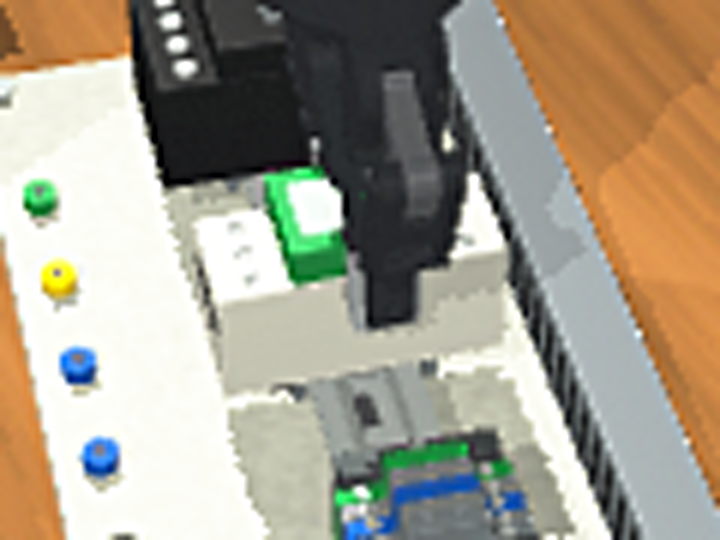

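The side view shows the module nearly flat with both ends over the rail. I'll continue the arc gently and watch for the seat contact.

To row units: 0.0006 m / 0.6 = 0.001, 0.00057 m / 0.6 = 0.001, -0.025 rad / 2 = -0.0125.

```bash
python3 inch.py '[[0,-0.0125,0,0.001,0,0.001,0],[0,0,0,0,0,0,0],[0,0,0,0,0,0,0]]'>/dev/null; python3 pos.py | grep -E "edge|F"
python3 inch.py '[[0,-0.01,0,0.0008,0,0.0008,0],[0,0,0,0,0,0,0],[0,0,0,0,0,0,0]]'>/dev/null; python3 pos.py | grep -E "edge|F"
python3 - <<'E'
from h import *
c=cal("side"); B=np.array([[.9688,-.2478,0],[.2478,.9688,0],[0,0,1]]); o=np.array([.4581,.0308,0])+B[0]*.0646
for p in [(228,395),(505,345),(215,305),(505,258)]:
    q,d=ray(c,(258+(p[0]+.5)/6-.5,194+(p[1]+.5)/6-.5)); q=B@(q-o); d=B@d; print(p,(q+d*(-.0145-q[1])/d[1])*1e3)
E
```

```text
t 12.8167 edge-frame X Y Z mm [23.4654  3.6904 59.6852] tilt -0.0004377732257789486 tool xyz in panel
F panel [-0.2478 -0.4746  1.8319] M [-0.1581  0.1258 -0.0014] grip 62.41378337144852 0.41342075626789426
t 13.0667 edge-frame X Y Z mm [24.1344  3.7948 59.7771] tilt -0.02037918045502353 tool xyz in panel
F panel [-4.4821 -0.4211 14.0112] M [-0.4512  0.8813  0.0097] grip 63.86184364557266 0.4145198403835161
(228, 395) [-24.495  -14.5     36.5421]
(505, 345) [ 64.2001 -14.5     36.7146]
(215, 305) [-27.3077 -14.5     77.1397]
(505, 258) [ 62.2016 -14.5     75.7499]
```

Firm seat contact at Z = 59.7, against 59.6 predicted for home, and level. I'll relieve the press, release and check whether it stays flat.

To row units: -0.0005 m / 0.6 = -0.0008, -0.0004 m / 0.6 = -0.0007, 0.02 rad / 2 = 0.01.

```bash
python3 inch.py '[[0,0.01,0,-0.0008,0,-0.0007,0],[0,0,0,0,0,0,0],[0,0,0,0,0,0,0.3],[0,0,0,0,0,0,0.6],[0,0,0,0,0,0,0.6],[0,0,0,0,0,0,0.6],[0,0,0,0,0,0,0.6]]'; python3 pos.py | grep -E "edge|F"
python3 inch.py '[[0,0,0,0,0,-0.0333,0.6],[0,0,0,0,0,-0.05,0.6],[0,0,0,0,0,-0.05,0.6],[0,0,0,0,0,-0.05,0.6],[0,0,0,-0.0667,0,-0.0167,0.6],[0,0,0,-0.0667,0,0,0.6],[0,0,0,0,0,0,0.6],[0,0,0,0,0,0,0.6]]'
python3 - <<'E'
from h import *
im=camrig.camera("side"); u=[318,239]
cv2.imwrite("pics/s6.png",cv2.resize(im[u[1]-45:u[1]+45,u[0]-60:u[0]+60,::-1],None,fx=6,fy=6,interpolation=cv2.INTER_CUBIC))
im=camrig.camera("wrist"); cv2.imwrite("pics/w6.png",im[:,:,::-1]); c=cal("wrist"); np.savez("w6.npz",K=c[0],T=c[1])
E
```

```text
time_s: 13.65
tcp_pos: [0.5443, 0.0126, 0.0595]
tool_rot: [3.118, -0.388, -0.003]
ft_force: [0.0, -0.5, 0.2]
grip_width: 0.604
grasp_force: 0.0
t 13.65 edge-frame X Y Z mm [23.4615  3.7081 59.4655] tilt -0.0017315689821358342 tool xyz in panel
F panel [ 0.1348 -0.4722  0.2379] M [ 0.0234 -0.0197 -0.0219] grip 0.0 0.6036322638853289
time_s: 14.32
tcp_pos: [0.4658, 0.0324, 0.1802]
tool_rot: [3.117, -0.386, -0.001]
ft_force: [1.2, -0.9, 0.3]
grip_width: 0.597
grasp_force: 0.0
```

View pics/s6.png

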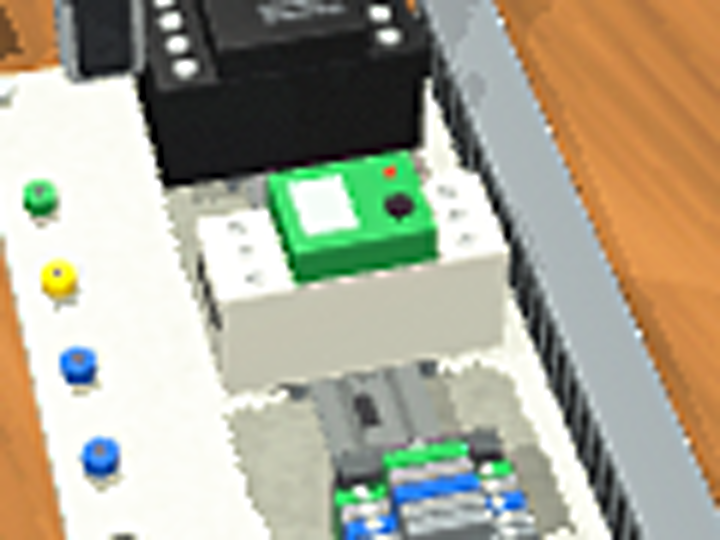

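The released relay stays flat on the rail: its housing bottom edge runs (228,393)–(507,345), as in the pressed view. Unclicked it would lean about 0.2 rad. The gripper is clear, and the ramp force had already vanished before the seat contact.

Run:
```python
from bench import bot, camrig, ticket, readout
print(ticket.sign_off())
```

```text
the job is handed in; nothing more can be done
None
```

The relay module is hooked under the rail's near edge and rocked home flat between the supply and the terminals, orange tab on the far side; it stayed flat after release. The spares were not touched, and I handed the job in at about 14.5 s.

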